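# Lock the flat-lap spindle

### The job

Lock the spindle of the flat-lap drive so that its lap can be changed: push one of the disc's two upright pins sideways to turn the slotted disc until either of its slots faces the locking bar, then push the bar by its upright post until its rounded nose is fully home in the slot. Everything is pushed with the fingers only: do not lift the bar, do not draw it out of its guide, and leave the things lying around where they are.

Things in the scene. Friction and masses are not known exactly. Their poses are not given: they have to be found in the camera images.
- lap_drive: Flat-lap drive: fixed grey-green housing, 220 mm along its x, 275 mm along its y (from -110 to +165 mm), its flat top 70 mm above the bench. Origin on the bench right under the vertical spindle axis; +y points from the spindle along the bar's guide, z up.
- guide_mid (a point): Middle of the bar's guide, on the housing's top, 100 mm from the spindle axis along the drive's +y. Two dark walls, each 10 mm thick, 56 mm long, 18 mm apart, tops 87 mm above the bench, bridged by two straps (10 mm broad, 18 mm either side of this point along y, top 91 mm above the bench) under which the bar slides.
- lock_disc (a joint): Angle of the slotted disc about the vertical spindle, rad, counter-clockwise from above. A slot faces the bar at 0, at pi and at every further half turn; at 0 pin_a is on the drive's +x side. Turns both ways without a stop within reach, dry friction about 0.15 N m (3 N at a pin), stays where left. The bar's round nose centres the last 0.1 rad by itself.
- disc_center (a point): Centre of the steel disc's top face, 86 mm above the bench, on the spindle axis; y axis along its two slots, x axis through its two pins. Disc 131 mm across, 12 mm thick; two opposite slots in the rim, 22 mm wide, round-lipped, bottom 43 mm from the axis. A brass stub, 18 mm across and 20 mm tall, stands at the centre.
- pin_a (a point): Centre of the top of an upright round pin, 12 mm across, standing 30 mm above the disc (top 116 mm above the bench), 48 mm from the axis on the disc's +x side.
- pin_b (a point): The same kind of pin, 48 mm from the axis on the disc's -x side, opposite pin_a.
- lock_bar: Loose steel locking bar, 16 by 16 mm, 100 mm long, about 0.3 kg, lying in the guide on the housing top; slides with 1 to 3 N. Origin at the centre of its underside; its -y axis points along the guide to the nose and the disc. At the start the nose is 5 to 25 mm clear of the disc's rim, which blocks it unless a slot faces it.
- bar_nose (a point): Foremost point of the bar's rounded nose (radius 8 mm), half-way up the bar. Fully home it touches the slot's bottom, 43 mm from the spindle axis.
- bar_post (a point): Centre of the top of the upright round post near the bar's tail: 14 mm across, 30 mm tall above the bar (top 116 mm above the bench), 93 mm behind the tip of the nose, 7 mm ahead of the tail's end face; 136 mm from the spindle axis when the bar is home.
- spindle_nut: Bystander, to be left alone: loose brass ring nut, 28 mm across, 12 mm high, on the drive's housing top beside the guide. Origin at its underside.
- cabochon: Bystander, to be left alone: small domed blue stone, 28 mm across, 10 mm high, on the drive's housing top. Origin at its underside.
- lap_plate: Bystander, to be left alone: flat copper lap plate, 150 mm across, 10 mm thick, lying on the bench. Origin at its underside.
- spanner: Bystander, to be left alone: steel spanner lying on the bench between the drive and the robot. Origin at its underside.
- compound_jar: Bystander, to be left alone: closed jar, 52 mm across, 60 mm high, on the bench. Origin at its underside.
- rough_stone: Bystander, to be left alone: grey lump of rough stone, 72 mm across, 48 mm high, on the bench. Origin at its underside.
- finding_cup: Bystander, to be left alone: white ceramic cup, 66 mm across, 50 mm high, on the bench. Origin at its underside.

How it is judged:
On the way, in this order (a step that is already met when the one before it is completed fails the run):
1. the disc is turned until a slot faces the bar (angle between the y axis of disc_center and the y axis of lap_drive, either way round below 0.15 rad), for 0.1 s.
2. the bar is fully home in the slot (angle between the y axis of disc_center and the y axis of lap_drive, either way round below 0.15 rad and y of bar_nose in the frame of lap_drive below 0.048 m and z of lock_bar in the frame of lap_drive below 0.074 m), for 0.2 s.
At the end, for the whole second after the job is handed in: A slot of the disc faces the bar (within 0.15 rad), the bar lies flat in its guide with the tip of its nose less than 48 mm from the spindle axis (within 5 mm of the slot's bottom), and bar and disc are at rest (all of step 2 and linear speed of lock_bar below 0.02 m/s and velocity of joint lock_disc between -0.05 and 0.05 rad/s); the robot touches nothing.
It fails at once if the locking bar is lifted out of its guide (z of lock_bar in the frame of lap_drive above 0.08 m).
It fails at once if the locking bar is drawn back out of its guide (y of bar_nose in the frame of lap_drive above 0.115 m).
It fails at once if a bystander is pushed away or picked up (over 25 mm) (distance of any of spindle_nut, cabochon, lap_plate, spanner, compound_jar, rough_stone, finding_cup from where it was at the start of the episode above 0.025 m).
It also fails if it takes over 48 s, if anything falls off the work surface, if the arm or the gripper's body presses on something with over 40 N, if the wrist force passes 120 N, or if a joint passes its speed limit or range.

### The arm

A 6-joint arm with a two-finger parallel gripper is mounted at the origin on the work surface. World frame = base frame: x ahead of the robot, y to its left, z up, the work surface at z = 0. Lengths are in m, angles in rad, forces in N, time in s.
With the tool pointing down it reaches from about 0.25 to 0.775 m from the base axis. Payload 4 kg.
Tool frame: the origin (TCP) lies at the very end of the fingers, on their centre line; the grasp point (between the pads) lies 19 mm behind it (robot.pinch_z is the distance from the TCP to the grasp point, in m); z points along the fingers, y is the line along which they close (so a half turn about z gives the same grasp; the last joint's range is limited). The gripper opens to 94 mm and grips with 3 to 60 N. Pads are 16 mm wide; open, the fingers measure 119 mm over their backs; the gripper's body (75 mm by 177 mm) begins 78 mm behind the grasp point.
Start: joints at [1.123, 0.087, 1.371, -0, 1.684, -0.103], TCP at [0.186, 0.518, 0.206] pointing down, gripper open.
Joint ranges: [-3.1, 3.1], [-0.76, 2.03], [0.27, 2.55], [-1.08, 4.22], [0.17, 2.65], [-2.57, 2.57]. Speed limits (rad/s): [2.79, 2.79, 3.14, 3.14, 3.14, 3.14].

### API

Orientations are given as [roll, pitch, yaw] about the fixed x, y, z axes, in that order (R = Rz(yaw) Ry(pitch) Rx(roll)).
In Python, from bench import robot gives the robot as it stands.
- The arm moves only by the tool arm_command, never from a script. Its argument "targets" is one flat list of numbers, 7 for each row, row after row: the turn, a rotation vector about the tool's x, y, z in degrees, then the shift along the tool's x, y, z in mm, then the closure, from -1 (fully open) to 1 (shut). In form: [ax, ay, az, x, y, z, hand, ax, ay, az, x, y, z, hand, ...]. A call has 1 to 20 rows; each row is the pose to reach, as a shift and turn from the pose commanded when the call began, along the tool's axes at that moment; what a row does not reach only later rows make up. A row lasts 1/10 s, in which the tool goes at most 50 mm and 8.59 degrees, less where a joint would pass 70% of its speed; a pose out of reach is approached as far as the arm can. A call with a gripper value outside its range is refused whole. The fingers move at their own pace and stop on an object; the grip force is fixed at half the most. Time passes only in rows, so rows that repeat a pose let the fingers close. It gives the time, the measured TCP pose, the force, the opening and the grip force at its end, in the units of the state.
- robot.get_obs(): the state, without advancing time (a new reading comes with each control period).
- robot.snapshot(name): name is "side" or "top" or "wrist"; returns a dict with "color" (480x640x3 uint8, red, green, blue), "range_z" (480x640 float32, m along the optical axis (not along the pixel's ray), 0 where there is no reading), "fx", "fy", "cx", "cy" (pixels), "T" (4x4, takes a point from camera to world coordinates); the wrist camera has in their place "T_tool_cam" (4x4, takes a point from camera to tool coordinates, whose origin is the TCP and whose axes are the flange's). Camera axes: x right, y down, z forward; pixel columns grow to the right and rows downward; lengths in m; the calibration is good to about 2 mm. A picture is of the moment at which its call begins: read the wrist's pose just before it.
- robot.close_job(): hands the job in; it is judged then, once.
The state is a dict: "time": time; "joint_positions": joint angles; "qvel": joint speeds; "joint_torque": joint torques, N m; "tool_pos": TCP position; "ee_rot": TCP orientation; "wrist_force": force on the tool from outside, world axes, zero at the start; "wrist_torque": the same for the moment, N m; "width": finger opening in m; "finger_force": force on a finger pad.
Only numpy, scipy, OpenCV 4.12 (cv2) and the standard library are available. Lean on these libraries where they do the work, as an engineer would, in place of code of your own. Each camera call takes 0.05 s, during which the arm holds its last target. There are 200 camera calls.

## Working session

There is one attempt and no reset: what is moved stays moved. The work goes in short steps, Python scripts to look and compute and a tool call to move; the robot and the scene stay as the last step left them, time stands still between calls to the robot, and variables do not carry over. Pictures are saved under pics/ and viewed, at most 10 in all, crops included, and the job is handed in when it is done.

Besides the shell and the picture viewer there is one more tool, called after "Emit:" as name(argument=value, ...) on one line, values as JSON. arm_command: Moves the arm, as the interface text tells. Its arguments: {"type":"object","properties":{"targets":{"type":"array"}},"required":["targets"]}

```bash
mkdir -p pics; cat > h.py <<'E'
import numpy as np, cv2
from bench import robot
from scipy.spatial.transform import Rotation as R
def snap(n,f):
    s=robot.snapshot(n); cv2.imwrite('pics/'+f,s['color'][:,:,::-1]); np.savez('pics/'+n+'.npz',**s); return s
def cloud(s):
    v,u=np.mgrid[0:480,0:640]; z=s['range_z']
    p=np.stack([(u-s['cx'])/s['fx']*z,(v-s['cy'])/s['fy']*z,z],-1)
    return p@s['T'][:3,:3].T+s['T'][:3,3]
def onplane(s,u,v,h):
    d=s['T'][:3,:3]@np.array([(u-s['cx'])/s['fx'],(v-s['cy'])/s['fy'],1]); o=s['T'][:3,3]
    return o+d*(h-o[2])/d[2]
E
python3 - <<'E'
from h import *
o=robot.get_obs(); print({k:np.round(v,3) for k,v in o.items()})
s=snap('top','top1.png'); print(s['T'].round(3),s['fx'])
snap('side','side1.png')
E
```

```text
{'time': np.float64(0.0), 'joint_positions': array([ 1.123,  0.088,  1.372, -0.   ,  1.684, -0.103]), 'qvel': array([-0.001, -0.001, -0.   ,  0.   ,  0.   , -0.   ]), 'joint_torque': array([ 1.0000e-03, -3.4018e+01, -3.0243e+01,  7.2000e-02,  3.3000e-02,
       -0.0000e+00]), 'tool_pos': array([0.186, 0.517, 0.204]), 'ee_rot': array([-3.139, -0.   ,  2.797]), 'wrist_force': array([ 0.456, -0.08 , -0.442]), 'wrist_torque': array([0.044, 0.009, 0.01 ]), 'finger_force': np.float64(0.0), 'width': np.float64(0.094)}
[[-6.700e-02 -9.720e-01  2.270e-01  3.430e-01]
 [-9.980e-01  6.500e-02 -1.400e-02 -1.500e-02]
 [-1.000e-03 -2.270e-01 -9.740e-01  1.198e+00]
 [ 0.000e+00  0.000e+00  0.000e+00  1.000e+00]] 559.6919686963396
```

View pics/top1.png

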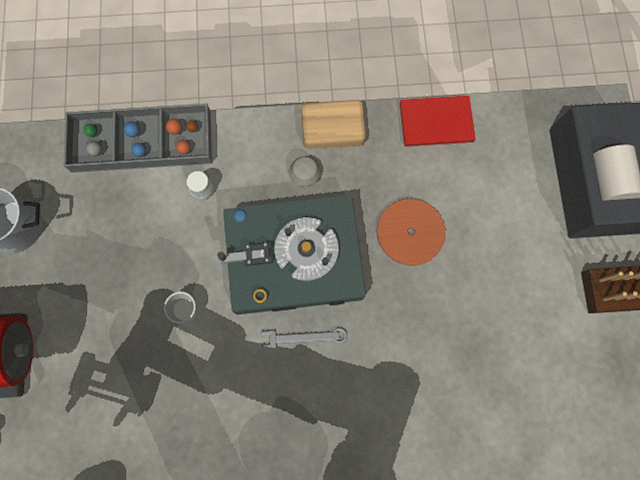

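View pics/side1.png

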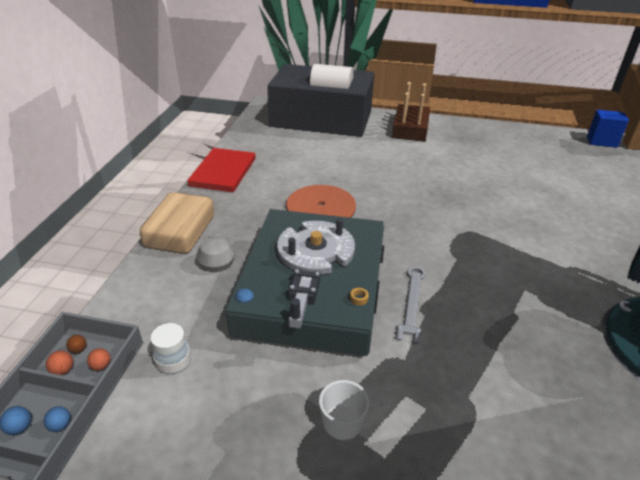

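The top view shows the disc centre near (306,247), dark pins near (291,231) and (325,262), and the bar and post to the left near (222,256). The nut is at (260,295) and the stone at (240,215).

```bash
cat > m.py <<'E'
from h import *
def load(n): return dict(np.load(f'pics/{n}.npz'))
def meas(n):
    s=load(n); P=cloud(s); z=P[...,2]; x=P[...,0]; y=P[...,1]
    roi=(x>.3)&(x<.65)&(y>-.2)&(y<.3)
    m=((z>.108)&(z<.122)&roi).astype(np.uint8)
    k,l,st,c=cv2.connectedComponentsWithStats(m)
    for i in range(1,k):
        if st[i,4]>5: print(n,'tall',c[i].round(1),st[i,4],onplane(s,*c[i],.116).round(4))
    hsv=cv2.cvtColor(s['color'],cv2.COLOR_RGB2HSV)
    b=cv2.inRange(hsv,(12,120,80),(30,255,255))&((roi&(z>.06))*255).astype(np.uint8)
    k,l,st,c=cv2.connectedComponentsWithStats(b)
    for i in range(1,k):
        if st[i,4]>15: print(n,'brass',c[i].round(1),st[i,4],onplane(s,*c[i],.104).round(4),onplane(s,*c[i],.081).round(4))
    top=((abs(z-.07)<.006)&roi).astype(np.uint8)
    cs,_=cv2.findContours(((abs(z-.085)<.035)&roi).astype(np.uint8),cv2.RETR_EXTERNAL,cv2.CHAIN_APPROX_SIMPLE)
    pts=P[top>0][:,:2].astype(np.float32)
    print(n,'housing',cv2.minAreaRect(pts), len(pts))
    d=((abs(z-.086)<.004)&roi).astype(np.uint8)
    return s,P
if __name__=='__main__':
    for n in('top','side'): meas(n)
    s=load('top'); c=s['color'][170:330,200:390,::-1]
    cv2.imwrite('pics/c1.png',cv2.resize(c,None,fx=4,fy=3.7,interpolation=cv2.INTER_CUBIC)[:600])
E
python3 m.py
```

```text
top tall [286.9 230.7] 29 [0.6198 0.0142 0.116 ]
top tall [220.  255.2] 41 [0.5788 0.1488 0.116 ]
top tall [324.4 260.5] 31 [ 0.5545 -0.0562  0.116 ]
top brass [306.  246.5] 80 [ 0.5877 -0.0219  0.104 ] [ 0.5928 -0.022   0.081 ]
top brass [259.5 295.6] 96 [0.4952 0.0756 0.104 ] [0.4984 0.0775 0.081 ]
top housing ((0.5648722648620605, 0.01080767810344696), (0.17998628318309784, 0.2852492928504944), 2.2493340969085693) 7260
side tall [339. 221.] 45 [ 0.5552 -0.0503  0.116 ]
side tall [291.  240.4] 50 [0.6204 0.0196 0.116 ]
side tall [294.5 302.8] 91 [0.5798 0.1539 0.116 ]
side brass [316.  237.9] 111 [ 0.5861 -0.0111  0.104 ] [ 0.5923 -0.04    0.081 ]
side brass [358.9 295.8] 208 [0.496  0.1074 0.104 ] [0.4983 0.0838 0.081 ]
side housing ((0.5665470361709595, 0.012199431657791138), (0.17799890041351318, 0.29011836647987366), 2.4741783142089844) 7500
```

View pics/c1.png

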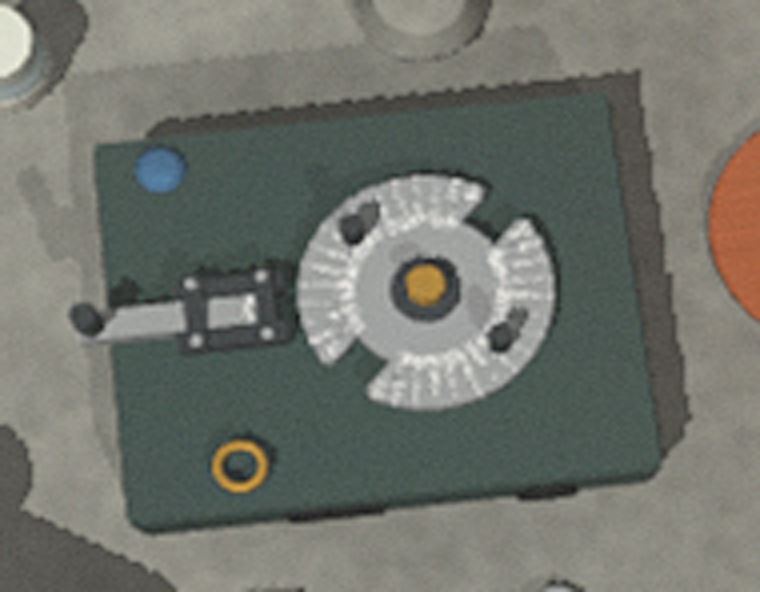

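The crop confirms that the slot at lower left must turn clockwise by about 45° to face the bar. I'll push the far pin along its chord with the closed fingers.

```bash
cat >> h.py <<'E'
C=np.array([.587,-.0205]); PSI=np.radians(2.5)
def rel(p,yaw,ref=None):
    o=robot.get_obs(); R0=R.from_euler('xyz',o['ee_rot']); 
    t=R.from_euler('xyz',[np.pi,0,np.radians(yaw)])
    return (R0.inv()*t).as_rotvec(degrees=True).round(1), (R0.inv().apply(np.array(p)-o['tool_pos'])*1000).round(0), o['time'].round(2), o['tool_pos'].round(4), o['wrist_force'].round(1)
E
python3 -c "
from h import *
print(rel([.6115,.034,.16],115))"
```

```text
Traceback (most recent call last):
  File "h.py", line 17, in rel
    return (R0.inv()*t).as_rotvec(degrees=True).round(1), (R0.inv().apply(np.array(p)-o['tool_pos'])*1000).round(0), o['time'].round(2), o['tool_pos'].round(4), o['wrist_force'].round(1)
                                                                                                                     ^^^^^^^^^^^^^^^
AttributeError: 'float' object has no attribute 'round'
```

```bash
sed -i "s/o\['time'\].round(2)/round(o['time'],2)/" h.py
python3 -c "
from h import *
print(rel([.6115,.034,.16],115))"
```

```text
(array([-0.1,  0. , 45.2]), array([-564., -311.,   45.]), 0.1, array([0.1857, 0.5172, 0.2044]), array([ 1.2, -0.5,  0.3]))
```

Emit:
arm_command(targets=[0, 0, 15, -150, -83, 0, 1, 0, 0, 30, -300, -165, 10, 1, 0, 0, 45, -450, -250, 20, 1, 0, 0, 45, -564, -311, 45, 1, 0, 0, 45, -564, -311, 45, 1, 0, 0, 45, -564, -311, 45, 1, 0, 0, 45, -564, -311, 45, 1, 0, 0, 45, -564, -311, 45, 1, 0, 0, 45, -564, -311, 45, 1, 0, 0, 45, -564, -311, 45, 1, 0, 0, 45, -564, -311, 45, 1, 0, 0, 45, -564, -311, 45, 1, 0, 0, 45, -564, -311, 45, 1, 0, 0, 45, -564, -311, 45, 1, 0, 0, 45, -564, -311, 45, 1, 0, 0, 45, -564, -311, 45, 1, 0, 0, 45, -564, -311, 45, 1, 0, 0, 45, -564, -311, 45, 1, 0, 0, 45, -564, -311, 45, 1, 0, 0, 45, -564, -311, 45, 1])

```text
time: 2.1
tool_pos: [0.6114, 0.0349, 0.1609]
ee_rot: [3.141, 0.0, 2.012]
wrist_force: [0.2, 0.6, 0.4]
width: 0.0006
finger_force: 0.0
```

```bash
python3 -c "
from h import *
print(rel([.6115,.034,.097],115), robot.get_obs()['width'])
s=snap('side','side2.png'); cv2.imwrite('pics/c2.png',cv2.resize(s['color'][140:360,200:420,::-1],(600,600)))"
```

```text
(array([0. , 0. , 0.3]), array([-1., -0., 64.]), 2.1, array([0.6114, 0.0349, 0.1609]), array([0.2, 0.6, 0.4])) 0.0005660362486981635
```

View pics/c2.png

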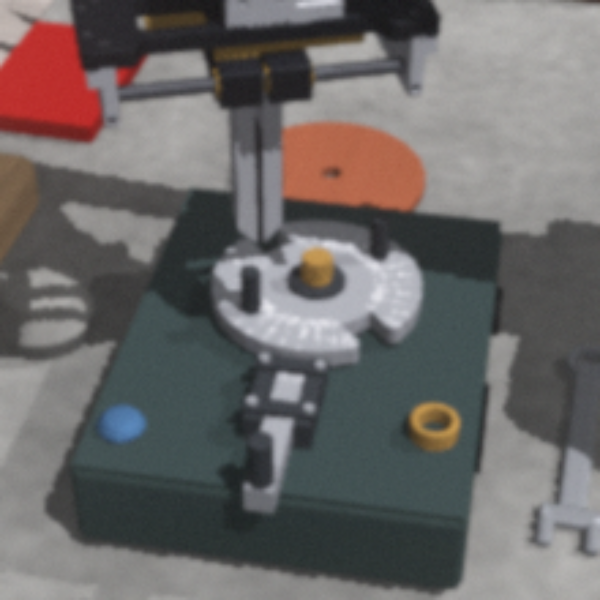

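The closed fingers hang above and beside the far pin, with their tips near (262,240) in the crop and the pin at (250,290). I'll descend on the pin's +y side.

Emit:
arm_command(targets=[0, 0, 0, 2, 0, 15, 1, 0, 0, 0, 2, 0, 30, 1, 0, 0, 0, 2, 0, 45, 1, 0, 0, 0, 2, 0, 55, 1, 0, 0, 0, 2, 0, 63, 1, 0, 0, 0, 2, 0, 63, 1, 0, 0, 0, 2, 0, 63, 1])

```text
time: 2.85
tool_pos: [0.6109, 0.0361, 0.0975]
ee_rot: [3.141, 0.0, 2.011]
wrist_force: [0.6, -0.4, 0.5]
width: 0.0006
finger_force: 0.0
```

```bash
python3 -c "
from h import *
print(rel([.629,-.006,.097],115), robot.get_obs()['width'])"
```

```text
(array([0. , 0. , 0.2]), array([-46.,  -2.,   1.]), 2.85, array([0.6109, 0.0361, 0.0975]), array([ 0.6, -0.4,  0.5])) 0.0006075949237874025
```

Emit:
arm_command(targets=[0, 0, 0, -5, 0, 0, 1, 0, 0, 0, -9, 0, 0, 1, 0, 0, 0, -13, 0, 0, 1, 0, 0, 0, -17, -1, 0, 1, 0, 0, 0, -21, -1, 0, 1, 0, 0, 0, -25, -1, 0, 1, 0, 0, 0, -29, -1, 0, 1, 0, 0, 0, -33, -1, 0, 1, 0, 0, 0, -36, -2, 0, 1, 0, 0, 0, -39, -2, 0, 1, 0, 0, 0, -42, -2, 0, 1, 0, 0, 0, -44, -2, 0, 1, 0, 0, 0, -44, -2, 0, 1, 0, 0, 0, -44, -2, 0, 1])

```text
time: 4.25
tool_pos: [0.6274, -0.0053, 0.0971]
ee_rot: [-3.14, 0.001, 2.011]
wrist_force: [-0.6, 0.9, 1.7]
width: 0.0008
finger_force: 0.7
```

```bash
python3 -c "
from h import *
s=snap('side','side3.png'); cv2.imwrite('pics/c3.png',cv2.resize(s['color'][140:360,200:420,::-1],(600,600)))
snap('top','t3.png')
import m; m.meas('side'); m.meas('top')"
```

```text
side tall [291.  234.2] 111 [0.6247 0.0038 0.116 ]
side tall [344.1 233.6] 50 [ 0.5407 -0.0178  0.116 ]
side tall [294.5 302.8] 93 [0.5798 0.154  0.116 ]
side brass [315.9 237.8] 113 [ 0.5863 -0.0112  0.104 ] [ 0.5925 -0.04    0.081 ]
side brass [358.8 295.8] 215 [0.4962 0.1075 0.104 ] [0.4984 0.0839 0.081 ]
side housing ((0.5655478239059448, 0.01273636519908905), (0.17737014591693878, 0.2901969254016876), 2.0650031566619873) 7472
top tall [220.  255.3] 42 [0.5786 0.1489 0.116 ]
top housing ((0.5659711360931396, 0.010810166597366333), (0.1800796389579773, 0.2845310568809509), 2.9654159545898438) 3898
```

View pics/c3.png

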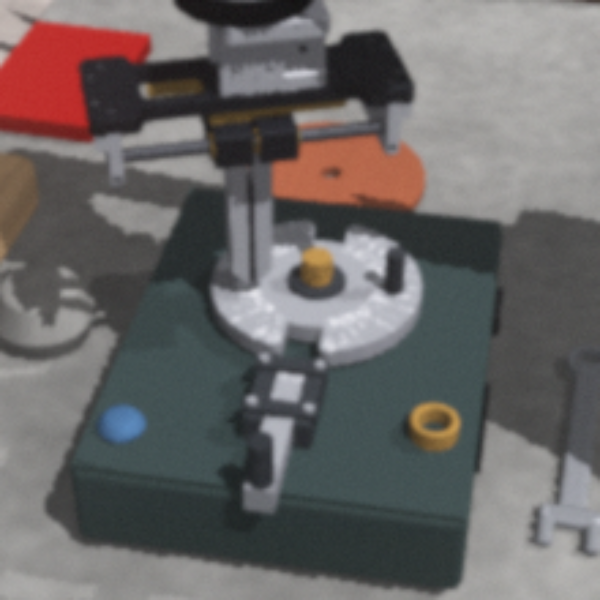

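The slot, near (305,335) in the crop, now faces the bar, and the near pin puts the disc within about 1° of alignment. I'll retreat and then go behind the post.

Emit:
arm_command(targets=[0, 0, 0, 5, 0, 0, 1, 0, 0, 0, 8, 0, 0, 1, 0, 0, 0, 8, 0, -20, 1, 0, 0, 0, 8, 0, -55, 1, 0, 0, 0, 8, 0, -55, 1, 0, 0, 0, 8, 0, -55, 1])

```text
time: 4.95
tool_pos: [0.625, 0.0027, 0.1536]
ee_rot: [3.139, 0.002, 2.012]
wrist_force: [-0.7, 0.1, -0.7]
width: 0.0005
finger_force: 0.0
```

```bash
python3 -c "
from h import *
print(rel([.578,.176,.152],92.5))"
```

```text
(array([ 0.2,  0.1, 22.8]), array([177.,  31.,   1.]), 4.95, array([0.625 , 0.0027, 0.1536]), array([-0.7,  0.1, -0.7]))
```

Next I move above the spot behind the post, then descend.

Emit:
arm_command(targets=[0, 0, 8, 45, 8, 0, 1, 0, 0, 16, 90, 16, 0, 1, 0, 0, 23, 135, 24, 0, 1, 0, 0, 23, 177, 31, 0, 1, 0, 0, 23, 177, 31, 0, 1, 0, 0, 23, 177, 31, 0, 1, 0, 0, 23, 177, 31, 0, 1, 0, 0, 23, 177, 31, 20, 1, 0, 0, 23, 177, 31, 40, 1, 0, 0, 23, 177, 31, 57, 1, 0, 0, 23, 177, 31, 57, 1, 0, 0, 23, 177, 31, 57, 1])

```text
time: 6.15
tool_pos: [0.5771, 0.1747, 0.0952]
ee_rot: [-3.141, 0.0, 1.608]
wrist_force: [0.4, -0.1, 0.1]
width: 0.0002
finger_force: 0.0
```

```bash
python3 -c "
from h import *
print(rel([.587-.0436*.151,-.0205+.151*.999,.096],92.5))
s=snap('top','t4.png'); snap('side','s4.png')
import m; m.meas('top'); m.meas('side')
cv2.imwrite('pics/c4.png',cv2.resize(s['color'][170:330,200:390,::-1],(760,592)))"
```

```text
(array([-0. ,  0. , -0.4]), array([-44.,   2.,  -1.]), 6.15, array([0.5771, 0.1747, 0.0952]), array([ 0.4, -0.1,  0.1]))
top tall [302.6 222.4] 30 [ 0.6349 -0.0183  0.116 ]
top tall [221.3 255.2] 26 [0.5786 0.1462 0.116 ]
top tall [308.5 269.2] 31 [ 0.5391 -0.0237  0.116 ]
top brass [306.  246.5] 78 [ 0.5877 -0.0219  0.104 ] [ 0.5928 -0.022   0.081 ]
top brass [259.5 295.5] 99 [0.4954 0.0756 0.104 ] [0.4986 0.0775 0.081 ]
top housing ((0.5659350156784058, 0.010025441646575928), (0.17964711785316467, 0.2829981744289398), 2.620659828186035) 7227
side tall [343.8 233. ] 40 [ 0.5414 -0.0194  0.116 ]
side tall [292.2 318.9] 153 [0.5753 0.184  0.116 ]
side brass [262. 242.] 21 [0.6696 0.02   0.104 ] [ 0.6795 -0.0075  0.081 ]
side brass [359.7 296.3] 190 [0.4947 0.1081 0.104 ] [0.4969 0.0845 0.081 ]
side housing ((0.5666944980621338, 0.012330248951911926), (0.1778070628643036, 0.28868088126182556), 2.6718997955322266) 5202
```

View pics/c4.png

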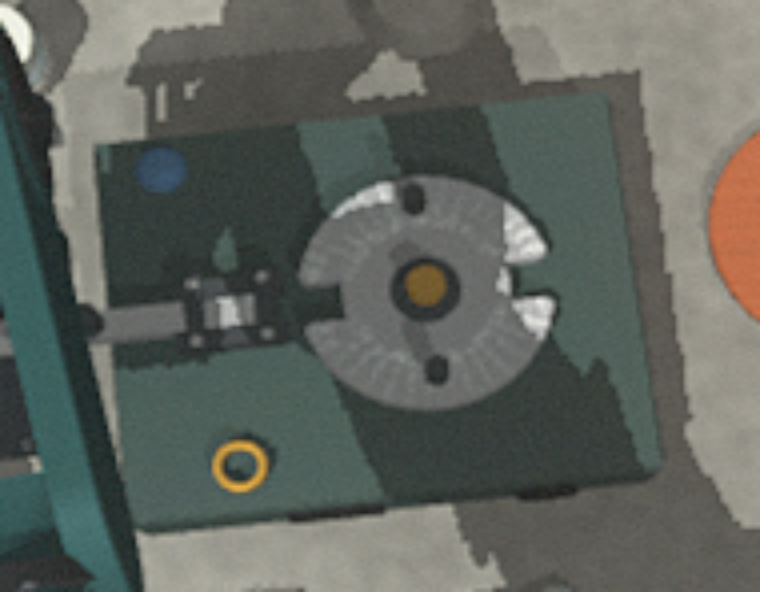

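The slot at (320,300) in the crop faces the bar, with the pin line at 3.2° against the drive's 2.5°. Next I push the bar.

Emit:
arm_command(targets=[0, 0, 0, -4, 0, 0, 1, 0, 0, 0, -8, 0, 0, 1, 0, 0, 0, -12, 1, 0, 1, 0, 0, 0, -16, 1, 0, 1, 0, 0, 0, -20, 1, 0, 1, 0, 0, 0, -24, 1, 0, 1, 0, 0, 0, -28, 1, 0, 1, 0, 0, 0, -32, 2, 0, 1, 0, 0, 0, -35, 2, 0, 1, 0, 0, 0, -38, 2, 0, 1, 0, 0, 0, -41, 2, 0, 1, 0, 0, 0, -43, 2, 0, 1, 0, 0, 0, -43, 2, 0, 1])

```text
time: 7.55
tool_pos: [0.5805, 0.1326, 0.0953]
ee_rot: [-3.141, 0.001, 1.61]
wrist_force: [0.6, 2.6, 2.4]
width: 0.0003
finger_force: 1.3
```

```bash
python3 -c "
from h import *
print(rel([.587-.0436*.151,-.0205+.151*.999,.096],92.5))"
```

```text
(array([-0. ,  0. , -0.3]), array([-2., -0., -1.]), 7.55, array([0.5805, 0.1326, 0.0953]), array([0.6, 2.6, 2.4]))
```

Emit:
arm_command(targets=[0, 0, 0, -1, 0, 0, 1, 0, 0, 0, -2, 0, 0, 1, 0, 0, 0, -3, 0, 0, 1, 0, 0, 0, -3, 0, 0, 1])

```text
time: 7.95
tool_pos: [0.5805, 0.1313, 0.0953]
ee_rot: [-3.141, -0.002, 1.61]
wrist_force: [-0.5, 6.0, 2.3]
width: 0.0006
finger_force: 3.0
```

Emit:
arm_command(targets=[0, 0, 0, -2, 0, 0, 1, 0, 0, 0, -3, 0, 0, 1, 0, 0, 0, -3, 0, 0, 1])

```text
time: 8.25
tool_pos: [0.5804, 0.1311, 0.0954]
ee_rot: [3.142, -0.007, 1.612]
wrist_force: [0.4, 11.4, 2.4]
width: 0.0004
finger_force: 5.8
```

The bar has stopped against something firm, about 1 mm from the predicted home position. I'll back off and check.

Emit:
arm_command(targets=[0, 0, 0, 8, 0, 0, 1, 0, 0, 0, 18, 0, 0, 1, 0, 0, 0, 25, 0, 0, 1, 0, 0, 0, 25, 0, 0, 1, 0, 0, 0, 25, 0, -30, 1, 0, 0, 0, 40, 0, -70, 1, 0, 0, 0, 80, 0, -80, 1, 0, 0, 0, 120, 0, -80, 1, 0, 0, 0, 150, 0, -80, 1, 0, 0, 0, 150, 0, -80, 1, 0, 0, 0, 150, 0, -80, 1])

```text
time: 9.35
tool_pos: [0.5748, 0.2767, 0.175]
ee_rot: [-3.141, 0.002, 1.611]
wrist_force: [-0.2, -0.9, -0.8]
width: 0.0005
finger_force: 0.0
```

```bash
python3 -c "
from h import *
s=snap('top','t5.png')
import m; m.meas('top'); print(robot.get_obs()['wrist_force'],robot.get_obs()['tool_pos'])
cv2.imwrite('pics/c5.png',cv2.resize(s['color'][170:330,200:390,::-1],(760,592)))"
```

```text
top tall [302.5 222.5] 32 [ 0.6346 -0.018   0.116 ]
top tall [237.5 253.2] 44 [0.5805 0.1142 0.116 ]
top tall [308.5 269.1] 29 [ 0.5393 -0.0237  0.116 ]
top brass [306.1 246.3] 84 [ 0.588 -0.022  0.104] [ 0.5932 -0.0222  0.081 ]
top brass [259.6 295.6] 97 [0.4953 0.0755 0.104 ] [0.4985 0.0774 0.081 ]
top housing ((0.5659711956977844, 0.005341559648513794), (0.17973937094211578, 0.2739109992980957), 2.792135000228882) 7165
[-0.51703411  0.27550899  0.0397353 ] [0.57494904 0.27601006 0.17507351]
```

View pics/c5.png

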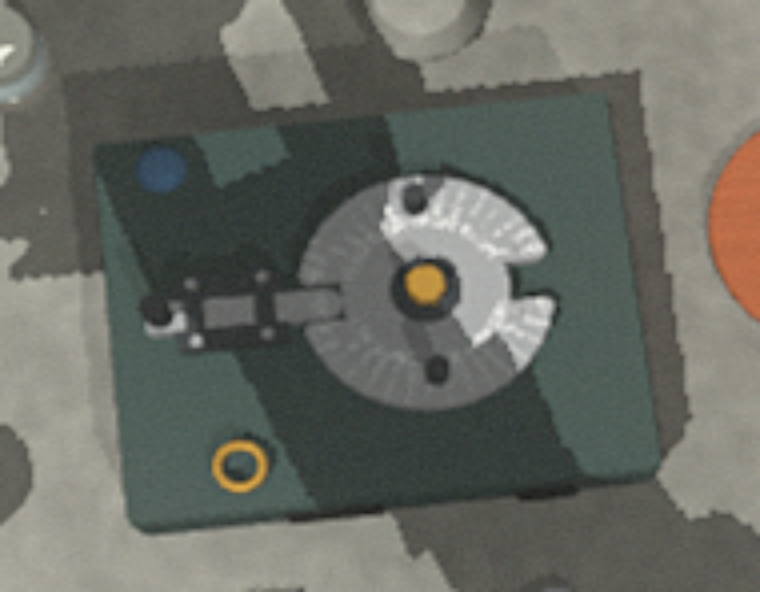

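The nose fills the slot down to its bottom at (340,302) in the crop, and the post is about 135 mm from the axis, so the bar is home.

```bash
python3 -c "
from bench import robot
print(robot.close_job())"
```

```text
the job is handed in; nothing more can be done
None
```

The spindle is locked and the job handed in at about 9.4 s: the disc is turned with a slot facing the bar, the last top view puts the bar's nose fully home, and the arm is clear; no verdict was returned.

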